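# Divert used tube caps to the wash tray

## Task

Use the chute's lever to set its diverter flap fully over to the red tray's side, so that this exit is closed, then pick up the scoop by its blue grip and tip all five blue caps out of it into the top of the chute, so that they slide into the yellow wash tray. Tip the scoop only over the chute and do not handle the caps with the fingers. Finally set the empty scoop down upright on the bench, leaving the flap as set and the tube rack, bottle and tip box undisturbed.

Things in the scene. Friction and masses are not known exactly. Their poses are not given: they have to be found in the camera images.
- flap (a joint): Hinge of the orange diverter flap and its lever (they turn as one), rad: 0 upright, range -0.9 to 0.9 (stops); positive leans to the chute's +y side. The flap closes the exit on the side it leans to; parts leave on the OTHER side. Starts near the middle, stays where left (friction, 1 to 2 N at the knob). Hinge line: along the chute's x, 69 mm below hopper.
- lever_knob (a point): Centre of the orange ball knob (22 mm) ending the lever, a straight rod 10 mm thick running 115 mm from hinge line to knob centre. The lever stands on the chute's robot-facing side, 98 mm to -x of the chute's centre, 30 mm clear of its wall, and swings sideways (chute's y); push it from the side or pinch it from above.
- hopper (a point): Centre of the fixed white chute's open top, 215 mm above the bench. Axes are the chute's: z up, x away from the robot, y towards one exit; yaw within 0.15 rad. Inner opening 121 mm (x) by 130 mm (y), walls 4 mm; the -x wall is higher (250 mm), the others end at 215 mm, the +x one is clear. Ramps lead to an exit on each side; a clear guard (60 to 122 mm high, to 221 mm from the centre along y) rings each tray.
- tray_yellow: Fixed open yellow wash tray under one exit of the chute (either side): 130 mm (x) x 116 mm (y) x 55 mm high, walls 4 mm. Origin at the centre of its underside, on the bench, 164 mm from the chute's centre along the chute's y.
- tray_red: Fixed open red waste tray of the same size under the other exit. Origin at the centre of its underside.
- scoop_grip (a point): Grip point of the loose scoop (white pan 88 mm wide, walls 36 mm, 0.13 kg, open nose): on its blue bar over the pan's middle, 69 mm above the underside, near the centre of mass. Axes: z up, -x to the nose, y across. Bar 14 mm wide (y), 22 mm high, from 40 mm ahead to 58 mm behind this point, held by a post at the rear (ends 76 mm behind). Stands on the bench.
- scoop_lip (a point): Middle of the pouring edge at the scoop's open nose, 79 mm ahead (-x) of and 60 mm below the grip point; edge 88 mm wide.
- cap0: Centre of one of five loose smooth blue tube caps, 34 mm diameter, 14 mm high, 12 g, lying flat in the scoop at the start. They slide on a surface sloped by more than about 20 degrees.
- cap1: Centre of one of five loose smooth blue tube caps, 34 mm diameter, 14 mm high, 12 g, lying flat in the scoop at the start. They slide on a surface sloped by more than about 20 degrees.
- cap2: Centre of one of five loose smooth blue tube caps, 34 mm diameter, 14 mm high, 12 g, lying flat in the scoop at the start. They slide on a surface sloped by more than about 20 degrees.
- cap3: Centre of one of five loose smooth blue tube caps, 34 mm diameter, 14 mm high, 12 g, lying flat in the scoop at the start. They slide on a surface sloped by more than about 20 degrees.
- cap4: Centre of one of five loose smooth blue tube caps, 34 mm diameter, 14 mm high, 12 g, lying flat in the scoop at the start. They slide on a surface sloped by more than about 20 degrees.
- tube_rack: Bystander: loose yellow rack with six capped tubes, 90 x 120 mm, 119 mm high. Origin at the centre of its underside.
- wash_bottle: Bystander: loose white bottle with blue cap, 60 mm diameter, 150 mm high. Origin at the centre of its underside.
- tip_box: Bystander: loose pipette tip box, blue with clear lid, 82 x 117 mm, 62 mm high. Origin at the centre of its underside.
Not all that is in view belongs to the job. Leave any black or brown look-alike of the part that bears scoop_grip alone. Leave any turquoise look-alike of the tray_yellow alone.

How it is judged:
By the outcome, as a careful person would: the job done as asked, in the order asked, and still so for the second after the job is handed in, with the robot touching nothing.
It also fails if it takes over 72 s, if anything falls off the work surface, if the arm or the gripper's body presses on something with over 40 N, if the wrist force passes 120 N, or if a joint passes its speed limit or range.

## Robot

A 6-joint arm with a two-finger parallel gripper is mounted at the origin on the work surface. World frame = base frame: x ahead of the robot, y to its left, z up, the work surface at z = 0. Lengths are in m, angles in rad, forces in N, time in s.
With the tool pointing down it reaches from about 0.35 to 0.8 m from the base axis. Payload 7.3 kg.
Tool frame: the origin (TCP) lies between the finger pads; the fingertips stand 25 mm ahead of it and the grasp point (between the pads) lies 6 mm ahead of it (r.tip_extent is the distance from the TCP to the fingertips, in m); z points along the fingers, y is the line along which they close (so a half turn about z gives the same grasp; the last joint's range is limited). The gripper opens to 85 mm and grips with 20 to 120 N. Pads are 22 mm wide; open, the fingers measure 114 mm over their backs; the gripper's body (76 mm by 85 mm) begins 54 mm behind the grasp point. The pads swing forward as they close: fully open they stand 13 mm farther back than shut.
Start: joints at [-1.372, 0.342, 1.524, -0, 1.275, -0.146], TCP at [0.177, -0.494, 0.256] pointing down, gripper open.
Joint ranges: [-2.53, 2.53], [-0.77, 2.02], [0.04, 2.7], [-1, 4.14], [0.28, 2.66], [-3.11, 3.11]. Speed limits (rad/s): [2.57, 2.57, 3.14, 3.14, 3.14, 3.14].

## Interface

Orientations are given as a unit quaternion [x, y, z, w].
In Python, from workcell import r, command_gripper, optics gives the robot as it stands. The module is installed in compiled form; this text tells all that it offers. Calls block until the motion is done:
- r.reach(position, orientation): joint-space move of the TCP to a pose.
- r.move_straight(position, orientation=None, speed=0.15, max_force=None): straight line of the TCP; orientation=None keeps the orientation; speed is the mean speed in m/s. With max_force (N) it stops when the force on the tool has changed by that much, and returns True; else False.
- r.movej(angles): joint-space move.
- command_gripper(opening, force=None): finger opening in m; force is the grip in N (None keeps the last); returns when the fingers have stopped.
- r.hold(seconds).
- r.solve_ik(position, orientation): joint angles nearest the present ones, or None.
- r.read_state(): the state.
- optics.get_image(name): name is "scene" or "top" or "wrist"; returns (picture, depth): 384x512x3 uint8, red, green, blue; 384x512 float32, m along the optical axis (not along the pixel's ray), 0 where there is no reading.
- optics.camera_model(name): a dict with "K" (3x3 intrinsics, pixels), "R" (3x3) and "t" (3): a world point X has camera coordinates R X + t; the wrist camera has in their place "tool_from_camera" (4x4, takes a point from camera to tool coordinates, whose origin is the TCP and whose axes are the flange's). Camera axes: x right, y down, z forward; pixel columns grow to the right and rows downward; lengths in m; the calibration is good to about 2 mm. A picture is of the moment at which its call begins: read the wrist's pose just before it. camera_model takes no time and is no camera call.
A pose or a line that the arm cannot do raises r.PlanningError and nothing moves.
- r.finish_job(): hands the job in; it is judged then, once.
The state is a dict: "time_s": time; "joint_positions": joint angles; "dq": joint speeds; "tau": joint torques, N m; "eef_pos": TCP position; "eef_rot": TCP orientation; "contact_force": force on the tool from outside, world axes, zero at the start; "torque": the same for the moment, N m; "grip_width": finger opening in m; "grip_force": force on a finger pad.
Only numpy, scipy, OpenCV 4.12 (cv2) and the standard library are available. Lean on these libraries where they do the work, as an engineer would, in place of code of your own. Each camera call takes 0.05 s, during which the arm holds its last target. There are 200 camera calls.

## Working session

There is one attempt and no reset: what is moved stays moved. The work goes in short steps, each a Python script; the robot and the scene stay as the last script left them, time stands still between calls to the robot, and variables do not carry over. Pictures are saved under pics/ and viewed, at most 10 in all, crops included, and the job is handed in when it is done.

```bash
mkdir -p pics
cat > h.py <<'E'
import numpy as np, cv2
from workcell import r, command_gripper, optics
def grab(n):
    im,d=optics.get_image(n); m=optics.camera_model(n); return im,d,m
def cloud(d,m):
    K=m["K"];v,u=np.mgrid[0:d.shape[0],0:d.shape[1]]
    P=np.stack([(u-K[0][2])/K[0][0]*d,(v-K[1][2])/K[1][1]*d,d],-1)
    return (P-np.array(m["t"]))@np.array(m["R"])   # R^T (p-t)
E
python3 - <<'E'
from h import *
for n in ("top","scene"):
    im,d,m=grab(n); np.savez(n+".npz",im=im,d=d,P=cloud(d,m))
    cv2.imwrite(f"pics/{n}0.png",im[...,::-1]); print(n,np.array(m["K"]).round(1).tolist(),np.array(m["R"]).round(3).tolist(),m["t"],(d>0).mean())
print(r.read_state()["time_s"])
E
```

```text
top [[381.9, 0.0, 254.3], [0.0, 381.9, 179.6], [0.0, 0.0, 1.0]] [[-0.011, -1.0, 0.007], [-0.994, 0.01, -0.107], [0.107, -0.008, -0.994]] [0.07499788 0.59129875 1.25830583] 0.9959259033203125
scene [[399.0, 0.0, 251.2], [0.0, 399.0, 192.9], [0.0, 0.0, 1.0]] [[-0.571, 0.821, 0.001], [0.624, 0.435, -0.649], [-0.533, -0.37, -0.761]] [ 0.24980569 -0.27957231  1.73636   ] 0.9961090087890625
0.1
```

View pics/top0.png

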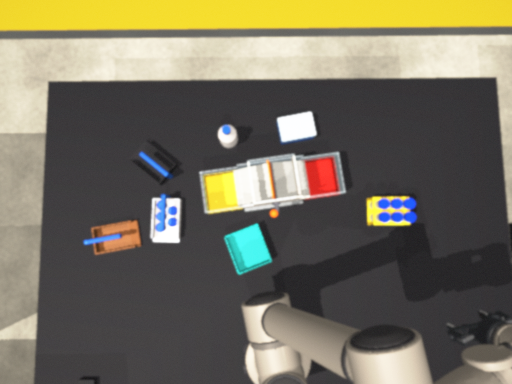

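View pics/scene0.png

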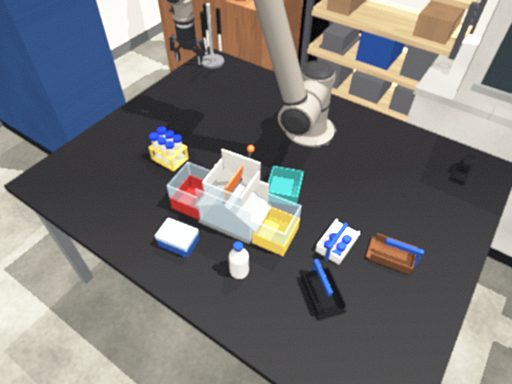

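The top view shows the white scoop at about (167,220), the chute at (270,182) with the knob at (274,213), yellow tray on the left (+y) and red on the right (-y). The turquoise tray is in front at (248,248). Next I'll zoom in and measure.

Run:
```python
from h import *
T=np.load("top.npz");S=np.load("scene.npz")
a=cv2.resize(T["im"][180:260,130:210],(400,400),interpolation=cv2.INTER_CUBIC)
b=cv2.resize(S["im"][205:275,305:375],(400,400),interpolation=cv2.INTER_CUBIC)
cv2.imwrite("pics/crop1.png",np.hstack([a,b])[...,::-1])
def mask(Z,lo,hi,box,zr):
    im,P=Z["im"],Z["P"]; hsv=cv2.cvtColor(im,cv2.COLOR_RGB2HSV)
    m=cv2.inRange(hsv,lo,hi)>0; b=np.zeros_like(m); b[box[1]:box[3],box[0]:box[2]]=1
    return m&b&(P[...,2]>zr[0])&(P[...,2]<zr[1])
def rep(n,Z,m):
    p=Z["P"][m]
    if len(p)<4: print(n,len(p));return
    c=p.mean(0); rect=cv2.minAreaRect((p[:,:2]*1000).astype(np.float32))
    print(n,len(p),c.round(4),"zmax",p[:,2].max().round(3),"rect mm",np.round(rect[0],1),np.round(rect[1],1),round(rect[2],1))
for n,Z,bx,bs in (("top",T,(262,200,286,226),0),("scene",S,(240,140,262,160),0)):
    rep(n+" knob",Z,mask(Z,(5,150,120),(18,255,255),bx,(.15,.35)))
rep("bar top",T,mask(T,(100,120,80),(125,255,255),(145,185,190,250),(.055,.09)))
rep("bar scene",S,mask(S,(100,120,80),(125,255,255),(310,215,365,270),(.055,.09)))
rep("caps top",T,mask(T,(100,120,80),(125,255,255),(145,185,190,250),(.005,.05)))
rep("scoop walls",T,mask(T,(0,0,100),(180,70,255),(145,185,190,250),(.025,.05)))
rep("scoop all",T,mask(T,(0,0,100),(180,70,255),(145,185,190,250),(.002,.05)))
rep("yellow",T,mask(T,(22,150,100),(33,255,255),(195,155,245,220),(.0,.07)))
rep("red",T,mask(T,(0,150,100),(4,255,255),(295,145,350,200),(.0,.07)))
rep("red hi",T,mask(T,(175,150,100),(180,255,255),(295,145,350,200),(.0,.07)))
w=mask(T,(0,0,90),(180,60,255),(225,140,315,225),(.20,.225)); rep("hopper rim 215",T,w)
w=mask(T,(0,0,90),(180,60,255),(225,140,315,225),(.235,.265)); rep("hi wall 250",T,w)
w=mask(S,(0,0,90),(180,60,255),(190,140,290,225),(.235,.265)); rep("hi wall 250 S",S,w)
w=mask(S,(0,0,90),(180,60,255),(190,140,290,225),(.205,.222)); rep("rim 215 S",S,w)
for n,bx in (("tealtray",(220,218,276,278)),("rack",(360,190,420,232)),("bottle",(214,120,242,150)),("brown",(80,215,146,258)),("black scoop",(132,138,182,185))):
    b=np.zeros(T["d"].shape,bool); b[bx[1]:bx[3],bx[0]:bx[2]]=1; rep(n,T,b&(T["P"][...,2]>.012)&(T["P"][...,2]<.2))
```

```text
top knob 35 [0.4756 0.018  0.2614] zmax 0.272 rect mm [473.   15.7] [27.7 19.4] 59.5
scene knob 27 [0.4756 0.0238 0.2616] zmax 0.27 rect mm [474.5  23. ] [18.6 16. ] 35.1
bar top 159 [0.4881 0.3658 0.08  ] zmax 0.09 rect mm [486.7 366.3] [ 15.6 112.5] 88.0
bar scene 201 [0.5364 0.3707 0.0779] zmax 0.086 rect mm [528.9 366.9] [206.5  34.8] 3.2
caps top 169 [0.474  0.366  0.0191] zmax 0.036 rect mm [488.1 368. ] [ 65.9 125.7] 87.4
scoop walls 180 [0.4727 0.3676 0.0346] zmax 0.045 rect mm [466.9 367.4] [ 90.  131.7] 87.8
scoop all 821 [0.4521 0.3685 0.0143] zmax 0.045 rect mm [460. 374.] [106.  155.6] 89.0
yellow 963 [0.5583 0.1872 0.0074] zmax 0.05 rect mm [556.8 185. ] [114.9  92.7] 7.8
red 943 [ 0.6053 -0.1624  0.0086] zmax 0.05 rect mm [ 602.9 -158.5] [114.4  90.1] 8.1
red hi 0
hopper rim 215 261 [0.5944 0.0108 0.2141] zmax 0.225 rect mm [574.9  13.9] [129.5 138.3] 7.7
hi wall 250 85 [0.5126 0.0058 0.2493] zmax 0.257 rect mm [512.9   5.3] [  4.2 135.5] 7.7
hi wall 250 S 169 [0.5109 0.0114 0.2441] zmax 0.255 rect mm [495.3   8.6] [ 40.6 137.5] 7.2
rim 215 S 399 [0.5698 0.0178 0.2127] zmax 0.222 rect mm [556.1  15.2] [165.1 141.5] 7.1
tealtray 281 [0.3522 0.0963 0.0477] zmax 0.062 rect mm [364.2  93.2] [130.3 116.2] 20.8
rack 1203 [ 0.482  -0.3677  0.0942] zmax 0.126 rect mm [ 482.6 -374.9] [119.5  88.2] 89.4
bottle 337 [0.7281 0.1538 0.102 ] zmax 0.158 rect mm [736.1 156.8] [59.4 56.8] 88.5
brown 397 [0.4035 0.5548 0.0512] zmax 0.086 rect mm [405.7 536.7] [ 87.8 154.5] 10.0
black scoop 378 [0.6421 0.3981 0.0518] zmax 0.088 rect mm [654.9 412. ] [155.5  88. ] 50.9
```

View pics/crop1.png

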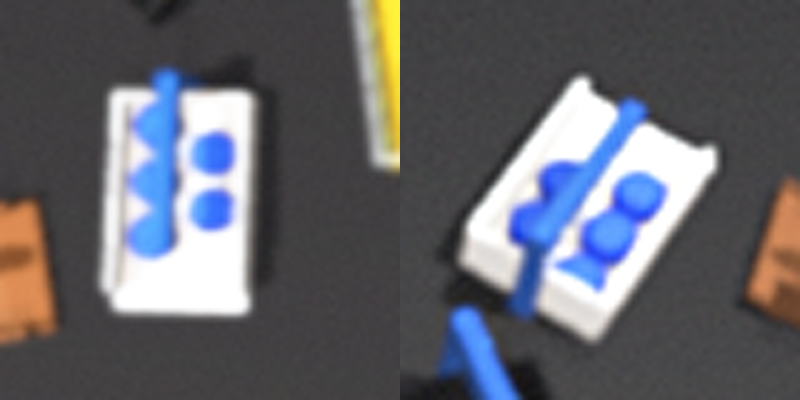

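The crop shows the scoop's post at its far (+x) end, with the open nose toward the robot. The bar is near y = 0.366 and all five caps are in the pan. The chute centre comes out at about (0.575, 0.014) with yaw about 0.13. The knob is about 20 mm to +y of centre at z ≈ 0.26, which fits the given sizes. I'll push the lever to -y first.

```bash
cat >> h.py <<'E'
from scipy.spatial.transform import Rotation as Ro
C=np.array([.575,.014,0]); YAW=.133
def W(x,y,z): return C+Ro.from_euler('z',YAW).apply([x,y,z])
def Q(yaw,tilt=0): # tool y across, tilt = nose-down angle
    return (Ro.from_euler('z',yaw)*Ro.from_euler('y',-tilt)*Ro.from_euler('x',np.pi)).as_quat()
def st():
    s=r.read_state(); print("t",round(s["time_s"],2),"p",np.round(s["eef_pos"],4),"f",np.round(s["contact_force"],1),"gw",round(s["grip_width"],4),"gf",round(s["grip_force"],1)); return s
E
python3 - <<'E'
from h import *
q=Q(YAW); te=r.tip_extent; print(te)
command_gripper(0.0)
r.reach(W(-.103,.075,.40),q); st()
r.move_straight(W(-.103,.075,.225+te),q,speed=.2)
hit=r.move_straight(W(-.103,-.075,.192+te),q,speed=.08,max_force=10)
s=st(); print(hit, Ro.from_euler('z',-YAW).apply(s["eef_pos"]-C))
r.move_straight(s["eef_pos"]+Ro.from_euler('z',YAW).apply([-.01,.03,0.005]),speed=.15)
r.move_straight(r.read_state()["eef_pos"]+np.array([0,0,.17]),speed=.25)
for n in("scene","top"):
    im,d,m=grab(n);np.savez(n+"1.npz",im=im,d=d,P=cloud(d,m))
    hsv=cv2.cvtColor(im,cv2.COLOR_RGB2HSV);P=cloud(d,m)
    k=(cv2.inRange(hsv,(5,150,120),(18,255,255))>0)&(P[...,0]<.495)&(P[...,0]>.44)&(P[...,2]>.17)
    p=P[k]; print(n,len(p),p.mean(0) if len(p) else 0, Ro.from_euler('z',-YAW).apply(p.mean(0)-C) if len(p) else 0)
    cv2.imwrite(f"pics/{n}1.png",cv2.resize(im[130:230,180:330],(750,500))[...,::-1])
st()
E
```

```text
0.025
t 3.19 p [0.4631 0.0741 0.3997] f [-0.2  0.1  0.4] gw 0.0 gf 0.0
t 4.75 p [0.4669 0.0512 0.2459] f [0.1 1.  1.8] gw 0.0002 gf 0.6
True [-0.10217678  0.0512227   0.2459229 ]
scene 39 [0.47708313 0.01872382 0.26509384] [-0.0964257   0.01766669  0.26509384]
top 5 [0.45409715 0.0789486  1.31383232] [-0.11122238  0.08040772  1.31383232]
t 6.03 p [0.4526 0.0794 0.4191] f [0.4 0.5 0.1] gw -0.0001 gf 0.0
```

View pics/scene1.png

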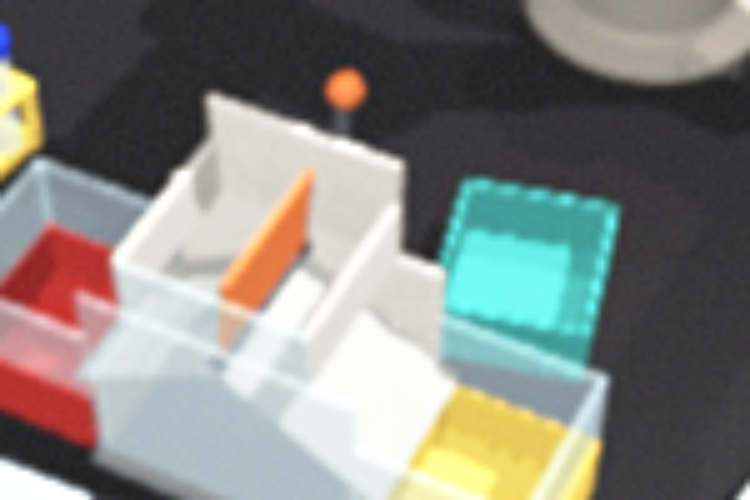

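The picture shows the flap still near the middle, with the knob at (346,90) in the crop. The push tripped early, on contact. I'll make the main stroke without a force stop and then use a guarded finish.

Run:
```python
from h import *
q=Q(YAW); te=r.tip_extent
r.move_straight(W(-.103,.075,.225+te),q,speed=.25)
r.move_straight(W(-.103,-.02,.200+te),q,speed=.09); st()
for k in range(4):
    hit=r.move_straight(W(-.103,-.075,.192+te),q,speed=.04,max_force=14)
    s=st(); l=Ro.from_euler('z',-YAW).apply(s["eef_pos"]-C); print(hit,l)
    if l[1]<-.036: break
r.move_straight(s["eef_pos"]+Ro.from_euler('z',YAW).apply([-.01,.02,0.005]),speed=.15)
r.move_straight(r.read_state()["eef_pos"]+np.array([0,0,.17]),speed=.25)
n="scene"
im,d,m=grab(n);P=cloud(d,m);hsv=cv2.cvtColor(im,cv2.COLOR_RGB2HSV)
k=(cv2.inRange(hsv,(5,150,120),(18,255,255))>0)&(P[...,0]<.50)&(P[...,0]>.44)&(P[...,2]>.17)
p=P[k]; print(len(p), Ro.from_euler('z',-YAW).apply(p.mean(0)-C) if len(p) else 0)
cv2.imwrite(f"pics/scene2.png",cv2.resize(im[130:230,180:330],(750,500))[...,::-1])
st()
```

```text
t 8.11 p [ 0.4756 -0.0192  0.2251] f [ 0.5 -0.1  0.2] gw -0.0005 gf 0.0
t 8.95 p [ 0.4794 -0.0485  0.2206] f [-1.1  8.1  7.6] gw 0.0001 gf 4.8
True [-0.10302477 -0.04922616  0.22055229]
17 [-0.09903492 -0.08486278  0.22410454]
t 10.13 p [ 0.4664 -0.0303  0.394 ] f [ 0.5 -0.  -1. ] gw 0.0005 gf 0.0
```

View pics/scene2.png

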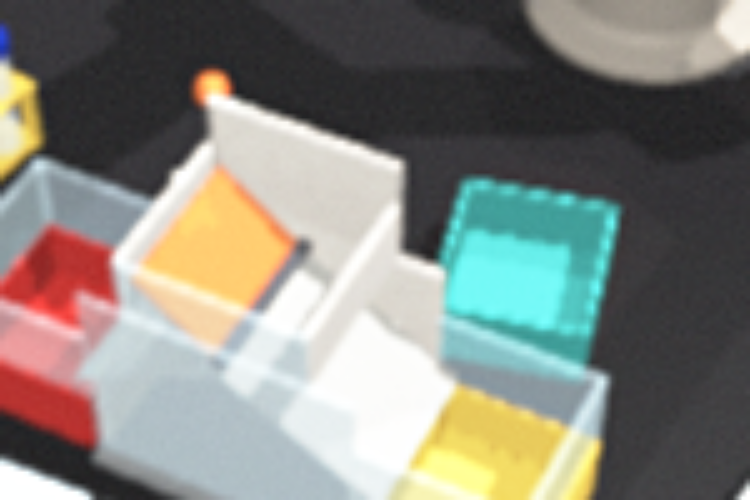

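The flap now lies against the red-side wall, with the knob at (212,85) in the crop and the guarded push ending at about 11 N. Next I'll hover over the scoop and refine its pose with the wrist camera.

Run:
```python
from h import *
command_gripper(.06)
r.reach([.45,.368,.30],Q(-.03))
s=st(); im,d=optics.get_image("wrist"); m=optics.camera_model("wrist"); K=np.array(m["K"]); T=np.array(m["tool_from_camera"])
v,u=np.mgrid[0:384,0:512]; P=np.stack([(u-K[0,2])/K[0,0]*d,(v-K[1,2])/K[1,1]*d,d],-1)
P=Ro.from_quat(s["eef_rot"]).apply((P@T[:3,:3].T+T[:3,3]).reshape(-1,3)).reshape(384,512,3)+s["eef_pos"]
np.savez("wr.npz",im=im,P=P); hsv=cv2.cvtColor(im,cv2.COLOR_RGB2HSV)
near=(abs(P[...,0]-.46)<.13)&(abs(P[...,1]-.367)<.085)
def rep(n,k):
    k=cv2.morphologyEx(k.astype(np.uint8),cv2.MORPH_OPEN,np.ones((3,3)))>0
    p=P[k]; 
    if len(p)<5: print(n,len(p)); return
    rc=cv2.minAreaRect((p[:,:2]*1000).astype(np.float32)); print(n,len(p),p.mean(0).round(4),p.min(0).round(3),p.max(0).round(3),np.round(rc[0],1),np.round(rc[1],1),round(rc[2],2))
bl=cv2.inRange(hsv,(100,110,60),(128,255,255))>0; wh=cv2.inRange(hsv,(0,0,110),(180,70,255))>0
rep("bar",bl&near&(P[...,2]>.07)&(P[...,2]<.09)); rep("caps",bl&near&(P[...,2]>.01)&(P[...,2]<.035))
rep("walls",wh&near&(P[...,2]>.03)&(P[...,2]<.045)); rep("pan",wh&near&(P[...,2]>.004)&(P[...,2]<.045))
for t in(0,20,40,60):
    a=np.radians(t); g=Ro.from_euler('y',-a).apply([.079,0,.060])
    tcp=W(.012+g[0]-.006*np.sin(a),0,.235+g[2]+.006*np.cos(a)); print(t,tcp.round(3),np.round(r.solve_ik(tcp,Q(YAW,a)),2) if r.solve_ik(tcp,Q(YAW,a)) is not None else None)
cv2.imwrite("pics/wr.png",im[...,::-1])
```

```text
t 12.25 p [0.4506 0.3672 0.3004] f [0.4 0.2 0.1] gw 0.0602 gf 0.0
bar 964 [0.4903 0.3677 0.0794] [0.43  0.36  0.075] [0.542 0.375 0.082] [486.  367.7] [ 13.6 112.6] 88.51
caps 1642 [0.4746 0.3728 0.0179] [0.422 0.334 0.011] [0.525 0.404 0.021] [472.6 368.6] [ 68.3 103.3] 87.7
walls 732 [0.4798 0.3683 0.0355] [0.398 0.323 0.03 ] [0.531 0.414 0.038] [464.7 368.3] [ 88.1 130.3] 88.19
pan 1838 [0.4434 0.3693 0.0201] [0.386 0.323 0.004] [0.531 0.414 0.038] [458.3 368.6] [ 88.1 143.2] 88.13
0 [0.665 0.026 0.301] [-0.08  0.59  1.   -0.    1.55  1.36]
20 [0.638 0.022 0.324] [-0.12  0.34  1.39  0.1   1.08  1.28]
40 [0.605 0.018 0.336] [-0.2   0.14  1.76  0.38  0.6   1.  ]
60 [0.569 0.013 0.336] [-0.3   0.04  2.11  1.61  0.37 -0.27]
```

View pics/wr.png

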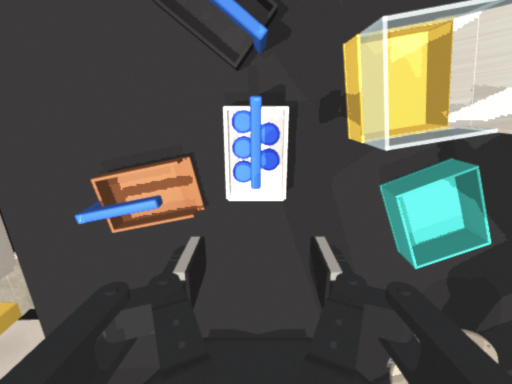

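The wrist view shows the scoop at about (256,150) with five caps, and the bar and wall fits agree: grip at about (0.467, 0.368), yaw -0.03. IK gets awkward past 40° of tilt at the chute's yaw, so I'll pour near the arm's own azimuth (yaw ≈ 0.04). First I'll grasp and lift.

```bash
cat >> h.py <<'E'
def pour_pose(t,yaw=.04,lx=.015,lz=.235):
    a=np.radians(t); off=Ro.from_euler('z',yaw)*Ro.from_euler('y',-a)
    return W(lx,0,lz)+off.apply([.079,0,.066]), Q(yaw,a)   # TCP is 6 mm above the grip point
E
python3 - <<'E'
from h import *
q=Q(-.03)
r.move_straight([.467,.3683,.15],q,speed=.2)
r.move_straight([.467,.3683,.075],q,speed=.1); 
command_gripper(0,60); st()
r.move_straight([.467,.3683,.12],speed=.06); r.hold(.2); st()
for t in (0,15,25,35,42,48,54):
    p,qq=pour_pose(t); j=r.solve_ik(p,qq); print(t,p.round(3),None if j is None else np.round(j,2))
E
```

```text
t 14.59 p [0.4672 0.3684 0.0754] f [-1.3  0.2  2.3] gw 0.0129 gf 59.8
t 15.69 p [0.4668 0.3682 0.1196] f [-0.2 -0.7 -1.9] gw 0.0132 gf 59.2
0 [0.669 0.019 0.301] [-0.09  0.6   0.98 -0.    1.56  1.44]
15 [0.649 0.018 0.319] [-0.11  0.4   1.29  0.04  1.19  1.41]
25 [0.634 0.018 0.328] [-0.12  0.29  1.48  0.09  0.95  1.37]
35 [0.617 0.017 0.334] [-0.15  0.18  1.67  0.17  0.69  1.29]
42 [0.604 0.017 0.337] [-0.17  0.13  1.79  0.28  0.52  1.17]
48 [0.594 0.016 0.338] [-0.18  0.09  1.9   0.48  0.37  0.97]
54 [0.583 0.016 0.338] None
```

Grasp is good at 13 mm width. IK is comfortable to about 45°, well above the 20° slide angle. Now carry over and pour.

Run:
```python
from h import *
r.move_straight([.467,.3683,.335],speed=.15)
p,q=pour_pose(0); p0=p.copy(); p0[2]=.335
r.move_straight(p0,q,speed=.18); st()
r.move_straight(p,q,speed=.06)
for t in (8,15,20,25,30,35,40,45):
    p,q=pour_pose(t); r.move_straight(p,q,speed=.03)
r.hold(.5); st()
im,d,m=grab("scene"); cv2.imwrite("pics/pour.png",cv2.resize(im[110:260,170:370],(800,600))[...,::-1])
```

```text
t 19.67 p [0.6686 0.0199 0.3352] f [-0.3  0.5 -2.1] gw 0.0131 gf 59.2
t 24.77 p [0.5991 0.0164 0.3375] f [ 0.6  1.  -1.8] gw 0.013 gf 59.3
```

View pics/pour.png

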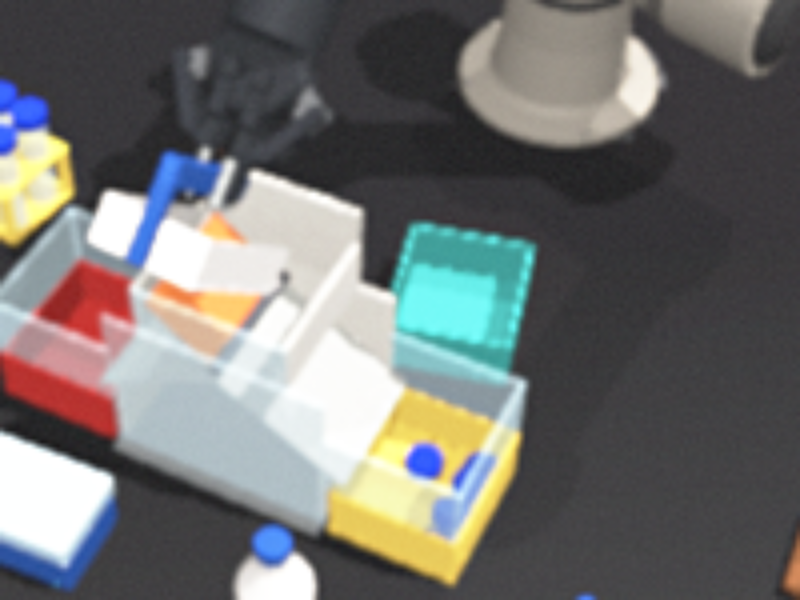

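The picture shows caps in the yellow tray around (425,460) and (465,495), and nothing in the red tray. I'll count them, and check the pan, with the wrist and top views before levelling.

Run:
```python
from h import *
a=optics.get_image("wrist")[0]; b=optics.get_image("top")[0][140:225,190:350]
c=np.zeros((600,800,3),np.uint8); c[:300,:400]=cv2.resize(a,(400,300)); c[300:,:]=cv2.resize(b,(800,300) ,interpolation=cv2.INTER_CUBIC)
e=optics.get_image("scene")[0][200:270,240:310]; c[:300,400:700]=cv2.resize(e,(300,300),interpolation=cv2.INTER_CUBIC)
cv2.imwrite("pics/chk.png",c[...,::-1])
```

```text
(no output)
```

View pics/chk.png

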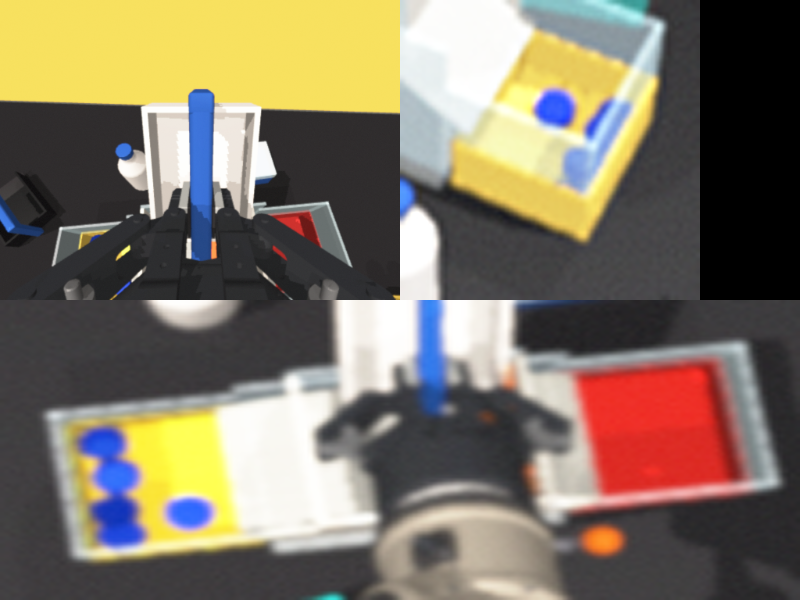

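All five caps are in the yellow tray (lower panel, at (103,443), (117,475), (113,511), (121,536) and (190,513)). The red tray and the pan are empty, and the knob is still over to the red side. I'll level the scoop, carry it back and set it down at its old spot.

Run:
```python
from h import *
for t in (30,15,0):
    p,q=pour_pose(t,lz=.245); r.move_straight(p,q,speed=.06)
p[2]=.335; r.move_straight(p,q,speed=.1)
q=Q(-.03)
r.move_straight([.467,.3683,.335],q,speed=.2)
r.move_straight([.467,.3683,.095],q,speed=.15)
print(r.move_straight([.467,.3683,.0745],q,speed=.03,max_force=5)); st()
command_gripper(.06); r.hold(.2)
r.move_straight([.467,.3683,.20],q,speed=.12)
r.reach([.40,.368,.32],q); st()
im,d,m=grab("top");P=cloud(d,m); a=im
hsv=cv2.cvtColor(im,cv2.COLOR_RGB2HSV)
k=(cv2.inRange(hsv,(5,150,120),(18,255,255))>0)&(P[...,0]<.50)&(P[...,0]>.44)&(P[...,2]>.17)&(abs(P[...,1])<.15)
print("knob",k.sum(),Ro.from_euler('z',-YAW).apply(P[k].mean(0)-C))
b=optics.get_image("wrist")[0]
cv2.imwrite("pics/end.png",np.vstack([cv2.resize(a[100:260,60:440],(800,337)),np.hstack([cv2.resize(b,(350,262)),np.zeros((262,450,3),np.uint8)])])[...,::-1])
```

```text
True
t 31.7 p [0.4667 0.3681 0.0754] f [ 0.2 -0.5  4.7] gw 0.0132 gf 60.1
t 34.21 p [0.3998 0.368  0.3196] f [ 0.2 -0.4 -0.7] gw 0.0599 gf 0.0
knob 33 [-0.09842333 -0.08410931  0.25738389]
```

View pics/end.png

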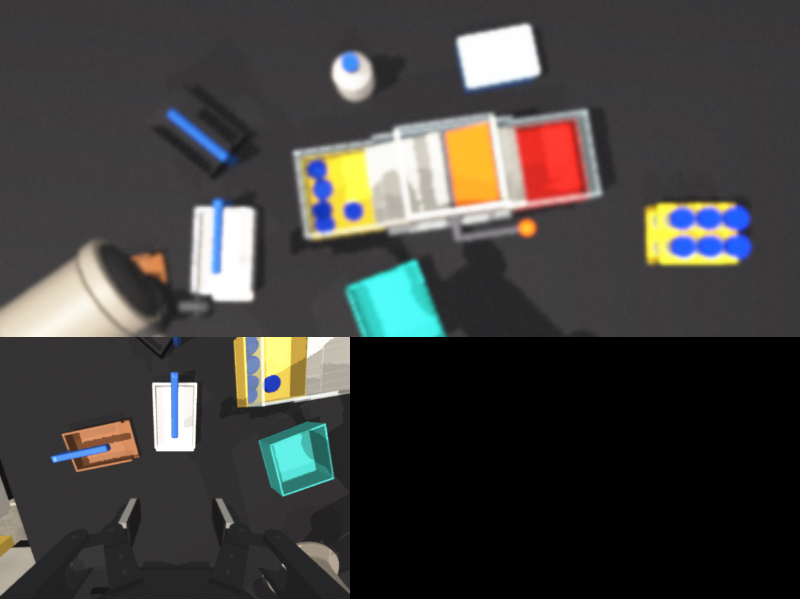

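The final view shows the scoop upright and empty at (222,250), five caps in yellow, and the bystanders unmoved. The knob's mean height looks contaminated, so I'll check it robustly before handing in.

Run:
```python
from h import *
for n in ("top","scene"):
    im,d,m=grab(n);P=cloud(d,m);hsv=cv2.cvtColor(im,cv2.COLOR_RGB2HSV)
    k=(cv2.inRange(hsv,(5,150,120),(18,255,255))>0)&(P[...,0]<.50)&(P[...,0]>.44)&(P[...,2]>.17)&(P[...,2]<.3)&(abs(P[...,1])<.15)
    p=Ro.from_euler('z',-YAW).apply(P[k]-C); print(n,k.sum(),np.median(p,0),p.min(0),p.max(0))
    v,u=np.nonzero(k);K=np.array(m["K"]);R=np.array(m["R"]);o=-R.T@m["t"]
    ray=R.T@[(u.mean()-K[0,2])/K[0,0],(v.mean()-K[1,2])/K[1,1],1]
    X=o+ray*(.2175-o[2])/ray[2]; print(" ray at .2175",Ro.from_euler('z',-YAW).apply(X-C))
```

```text
top 32 [-0.09764152 -0.09033299  0.2251313 ] [-0.10822877 -0.09836602  0.2183518 ] [-0.08775116 -0.07888823  0.23081727]
 ray at .2175 [-0.09790757 -0.09069637  0.2175    ]
scene 17 [-0.09965641 -0.08738079  0.22334759] [-0.10899698 -0.0955639   0.2176682 ] [-0.0893139  -0.07372952  0.22863631]
 ray at .2175 [-0.10505257 -0.08874004  0.2175    ]
```

The knob is at y = -0.0905, against -0.090 expected at the stop, so the flap is fully over.

```bash
python3 -c "
from h import *
print(r.finish_job())"
```

```text
the job is handed in; nothing more can be done
None
```

The job is handed in: the flap is fully over to the red side, all five caps are in the yellow tray, the empty scoop stands upright on the bench at its old spot, and the last view showed the rack, bottle and tip box where they were, at about 35 s of the 72 s allowed.

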